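# Level-lid tea tin display

## Robot

A 6-joint arm with a two-finger parallel gripper is mounted at the origin on the work surface. World frame = base frame: x ahead of the robot, y to its left, z up, the work surface at z = 0. Lengths are in m, angles in rad, forces in N, time in s.
With the tool pointing down it reaches from about 0.325 to 0.75 m from the base axis. Payload 7.6 kg.
Tool frame: the origin (TCP) lies at the very end of the fingers, on their centre line; the grasp point (between the pads) lies 19 mm behind it; z points along the fingers, y is the line along which they close (so a half turn about z gives the same grasp; the last joint's range is limited). The gripper opens to 85 mm and grips with 20 to 120 N. Pads are 22 mm wide; open, the fingers measure 114 mm over their backs; the gripper's body (76 mm by 85 mm) begins 54 mm behind the grasp point. The pads swing forward as they close: fully open they stand 13 mm farther back than shut.
Start: joints at [-1.374, 0.052, 1.401, -0, 1.689, -0.07], TCP at [0.138, -0.506, 0.231] pointing down, gripper open.
Joint ranges: [-2.9, 2.9], [-0.91, 2.17], [0.12, 2.37], [-1.06, 4.2], [0.26, 2.73], [-2.93, 2.93]. Speed limits (rad/s): [2.57, 2.57, 3.01, 3.14, 3.14, 3.14].

## Interface

Orientations are given as [roll, pitch, yaw] about the fixed x, y, z axes, in that order (R = Rz(yaw) Ry(pitch) Rx(roll)).
In Python, from plant import arm gives the robot as it stands.
- The arm moves only by the tool move_arm, never from a script. Its argument "deltas" is one flat list of numbers, 5 for each row, row after row: the finger opening in m, from 0 to 0.0854, then the shift along the world's x, y, z in m, then the turn about the world's z in rad. A call has 1 to 8 rows; each row shifts and turns the commanded pose from where the row before left it; what a row does not reach is not made up. A row lasts 1/12 s, in which the tool goes at most 41.7 mm and 7.16 degrees, less where a joint would pass 70% of its speed; a pose out of reach is approached as far as the arm can. A call is refused whole if a number of a shift passes 0.0417 or a number of a turn 0.125, either way. A call with a gripper value outside its range is refused whole. The fingers move at their own pace and stop on an object; the grip force is fixed at half the most. Time passes only in rows, so rows that do not move let the fingers close. It gives the time, the measured TCP pose, the force, the opening and the grip force at its end, in the units of the state.
- arm.sense(): the state, without advancing time (a new reading comes with each control period).
- arm.camera(name): name is "scene" or "top" or "wrist"; returns a dict with "pixels" (420x560x3 uint8, blue, green, red), "fovy" (degrees; the focal length in pixels is half the picture's height over the tangent of half this angle, whatever the lens; pixels are square), "cx", "cy" (the principal point, pixels), "k1" (the pictures are not rectified: a ray, as slopes to the right and down, at radius r is drawn at 1 + k1 r^2 times it, then the intrinsics apply), "extrinsics" (4x4, takes a point from world to camera coordinates); the wrist camera has in their place "hand_eye" (4x4, takes a point from camera to tool coordinates, whose origin is the TCP and whose axes are the flange's). Camera axes: x right, y down, z forward; pixel columns grow to the right and rows downward; lengths in m; the calibration is good to about 2 mm. A picture is of the moment at which its call begins: read the wrist's pose just before it. There is no depth.
- arm.hand_in(): hands the job in; it is judged then, once.
The state is a dict: "clock": time; "joint_pos": joint angles; "dq": joint speeds; "tau": joint torques, N m; "tcp_pos": TCP position; "tcp_rot": TCP orientation; "wrist_force": force on the tool from outside, world axes, zero at the start; "torque": the same for the moment, N m; "width": opening from 0.0 (shut) to 1.0 (fully open); "gripper_force": force on a finger pad.
Only numpy, scipy, OpenCV 4.12 (cv2) and the standard library are available. Lean on these libraries where they do the work, as an engineer would, in place of code of your own. Each camera call takes 0.05 s, during which the arm holds its last target. There are 200 camera calls.

## Task

Move the four tea tins from the black stock tray onto the four wooden risers of the display board in reverse order of height: the tallest tin on the lowest riser, the next tallest on the next lowest, and so on to the shortest tin on the highest riser, so that all four lids finish level. Keep the tins upright, set each one down gently in the middle of its riser rather than dropping it, and leave the honey jar standing in its bay.

Things in the scene. Friction and masses are not known exactly. Their poses are not given: they have to be found in the camera images.
- tin_126: The tallest and slimmest of four closed, brass-coloured cylindrical tea tins with a paper band: 48 mm diameter, 126 mm tall, 0.1 to 0.25 kg. Stands upright in a bay of the black tray at the start. Origin: centre of its underside; z up along its axis; its yaw means nothing.
- tin_104: The second tallest of four closed, brass-coloured cylindrical tea tins with a paper band: 52 mm diameter, 104 mm tall, 0.1 to 0.25 kg. Stands upright in a bay of the black tray at the start. Origin: centre of its underside; z up along its axis; its yaw means nothing.
- tin_82: The third tallest of four closed, brass-coloured cylindrical tea tins with a paper band: 56 mm diameter, 82 mm tall, 0.1 to 0.25 kg. Stands upright in a bay of the black tray at the start. Origin: centre of its underside; z up along its axis; its yaw means nothing.
- tin_60: The shortest and widest of four closed, brass-coloured cylindrical tea tins with a paper band: 60 mm diameter, 60 mm tall, 0.1 to 0.25 kg. Stands upright in a bay of the black tray at the start. Origin: centre of its underside; z up along its axis; its yaw means nothing.
- riser_12: The lowest of four square pale wooden riser blocks fixed on the dark display board (top 15 mm above the table): 72 x 72 mm flat top, 12 mm tall, so its top is 27 mm above the table. Origin: centre of its underside; y runs along the board's row of five places, 85 mm apart; the place without a riser holds a house-shaped tin, 85 mm tall.
- riser_34: The second lowest of four square pale wooden riser blocks fixed on the dark display board (top 15 mm above the table): 72 x 72 mm flat top, 34 mm tall, so its top is 49 mm above the table. Origin: centre of its underside; y runs along the board's row of five places, 85 mm apart; the place without a riser holds a house-shaped tin, 85 mm tall.
- riser_56: The third lowest of four square pale wooden riser blocks fixed on the dark display board (top 15 mm above the table): 72 x 72 mm flat top, 56 mm tall, so its top is 71 mm above the table. Origin: centre of its underside; y runs along the board's row of five places, 85 mm apart; the place without a riser holds a house-shaped tin, 85 mm tall.
- riser_78: The highest of four square pale wooden riser blocks fixed on the dark display board (top 15 mm above the table): 72 x 72 mm flat top, 78 mm tall, so its top is 93 mm above the table. Origin: centre of its underside; y runs along the board's row of five places, 85 mm apart; the place without a riser holds a house-shaped tin, 85 mm tall.
- tray: Black plastic stock tray, fixed, 90 x 435 mm, with five bays in a row along its y axis, 85 mm apart, floor 5 mm thick, walls and dividers up to 18 mm above the table. Origin: centre of its underside; x across the row, z up. Parallel to the display board within 0.2 rad, nearer or farther than it, rows about 170 mm apart.
- honey_jar: Amber glass honey jar with a white lid, 52 mm diameter, 68 mm tall, standing loose in one bay of the tray among the tins. It stays there. Origin: centre of its underside.
Mind the look-alikes: they are no part of the job. Leave any green look-alike of the tin_104 alone.

How it is judged:
By the outcome, as a careful person would: the job done as asked, in the order asked, and still so for the second after the job is handed in, with the robot touching nothing.
It also fails if it takes over 122 s, if anything falls off the work surface, if the arm or the gripper's body presses on something with over 40 N, if the wrist force passes 120 N, or if a joint passes its speed limit or range.

## Working session

There is one attempt and no reset: what is moved stays moved. The work goes in short steps, Python scripts to look and compute and a tool call to move; the robot and the scene stay as the last step left them, time stands still between calls to the robot, and variables do not carry over. Pictures are saved under pics/ and viewed, at most 14 in all, crops included, and the job is handed in when it is done.

Besides the shell and the picture viewer there is one more tool, called after "Request:" in YAML: its name, and indented under it one key for each argument. move_arm: Moves the arm, as the interface text tells. Its arguments: {"type":"object","properties":{"deltas":{"type":"array","items":{"type":"number"}}},"required":["deltas"]}

```bash
mkdir -p pics; ls
python3 - <<'E'
from plant import arm
import cv2,numpy as np,pickle
d={}
s=arm.sense();print(s)
for n in("scene","top","wrist"):
    c=arm.camera(n);d[n]=c;cv2.imwrite(f"pics/{n}0.png",c["pixels"]);print(n,{k:v for k,v in c.items() if k!="pixels"})
pickle.dump((s,d),open("c0.pkl","wb"))
E
```

```text
pics
{'clock': 0.0, 'joint_pos': array([-1.37429561e+00,  5.28376705e-02,  1.40172214e+00, -2.63939989e-06,
        1.68860377e+00, -7.03158398e-02]), 'dq': array([-0.00063286,  0.00032335,  0.00116798, -0.00056178,  0.000693  ,
        0.00163989]), 'tau': array([-1.23920436e-03, -3.81658494e+01, -3.60192311e+01, -1.46868488e-04,
        6.06894013e-03, -1.41746423e-06]), 'tcp_pos': array([ 0.13837713, -0.50612386,  0.23047326]), 'tcp_rot': array([-3.14002543e+00, -1.07754758e-04,  2.66816164e-01]), 'wrist_force': array([ 0.11951365, -0.1808374 ,  0.03855395]), 'torque': array([-0.04000821,  0.03076566,  0.01722612]), 'gripper_force': 0.0, 'width': 0.998825981397534}
scene {'fovy': 46.2138888810924, 'cx': 273.80406156216935, 'cy': 214.6313546326042, 'k1': -0.006219566145577016, 'extrinsics': array([[-0.73226264,  0.68088232, -0.01380921,  0.42450198],
       [ 0.57516897,  0.60746027, -0.54788016, -0.31648962],
       [-0.36465337, -0.4091348 , -0.83644285,  1.14673623],
       [ 0.        ,  0.        ,  0.        ,  1.        ]])}
top {'fovy': 49.1845292476045, 'cx': 279.116062707
[... 184 characters left out ...]
  5.78614290e-02, -2.04321844e-01,
         5.83677423e-01],
       [ 2.04018841e-01, -1.11596507e-02, -9.78903353e-01,
         8.70295289e-01],
       [ 0.00000000e+00,  0.00000000e+00,  0.00000000e+00,
         1.00000000e+00]])}
wrist {'fovy': 61.26296109087065, 'cx': 277.66659704914736, 'cy': 204.58262517226567, 'k1': 0.014279520348958288, 'hand_eye': array([[-1.60478085e-04, -9.61750266e-01, -2.73927728e-01,
         7.02749343e-02],
       [ 9.99999987e-01, -1.49040075e-04, -6.25666914e-05,
         5.61867291e-04],
       [ 1.93473230e-05, -2.73927735e-01,  9.61750277e-01,
        -1.43427770e-01],
       [ 0.00000000e+00,  0.00000000e+00,  0.00000000e+00,
         1.00000000e+00]])}
```

View pics/top0.png

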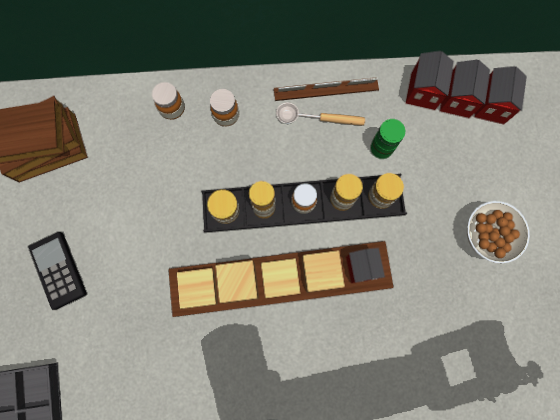

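View pics/scene0.png

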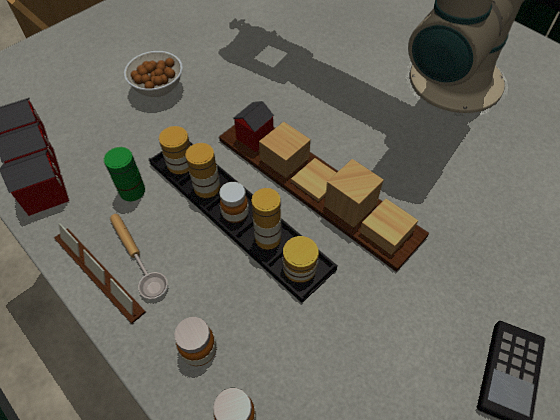

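The top view shows the yellow tin lids at (222,206), (262,195), (348,187) and (389,188), with the white-lidded jar at (305,197). The risers are at (197,288), (237,280), (281,278) and (325,270), and the house tin is at (366,265). The green look-alike is at (388,138), and the two other jars are at (167,98) and (223,105). I'll crop both views enlarged to check the heights and how well the lids segment.

Run:
```python
import cv2,numpy as np,pickle
s,d=pickle.load(open("c0.pkl","rb"))
a=d["top"]["pixels"][165:320,165:415];b=d["scene"]["pixels"][95:300,145:435]
cv2.imwrite("pics/crop1.png",cv2.resize(a,(750,465),interpolation=cv2.INTER_CUBIC))
cv2.imwrite("pics/crop2.png",cv2.resize(b,(783,554),interpolation=cv2.INTER_CUBIC))
t=d["top"]["pixels"]
for p in[(222,203),(262,190),(348,184),(389,185),(197,288),(237,280)]:print(p,cv2.cvtColor(t[p[1]:p[1]+1,p[0]:p[0]+1],cv2.COLOR_BGR2HSV)[0,0])
print([cv2.cvtColor(t[y:y+1,222:223],cv2.COLOR_BGR2HSV)[0,0].tolist() for y in range(186,232,2)])
```

```text
(222, 203) [ 22 159 220]
(262, 190) [ 22 158 221]
(348, 184) [ 22 158 221]
(389, 185) [ 22 159 221]
(197, 288) [ 20 112 221]
(237, 280) [ 20 113 221]
[[30, 12, 175], [30, 11, 136], [22, 154, 191], [22, 158, 221], [22, 158, 221], [22, 158, 221], [22, 158, 221], [22, 159, 220], [22, 158, 221], [23, 158, 220], [22, 157, 221], [22, 157, 221], [23, 157, 221], [22, 157, 221], [23, 157, 221], [23, 157, 210], [22, 159, 154], [21, 36, 99], [17, 78, 82], [165, 10, 50], [0, 10, 51], [165, 11, 47], [0, 0, 35]]
```

View pics/crop1.png

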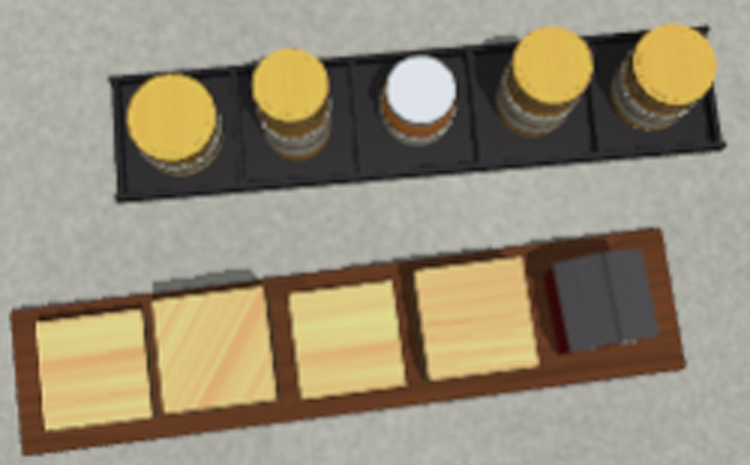

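View pics/crop2.png

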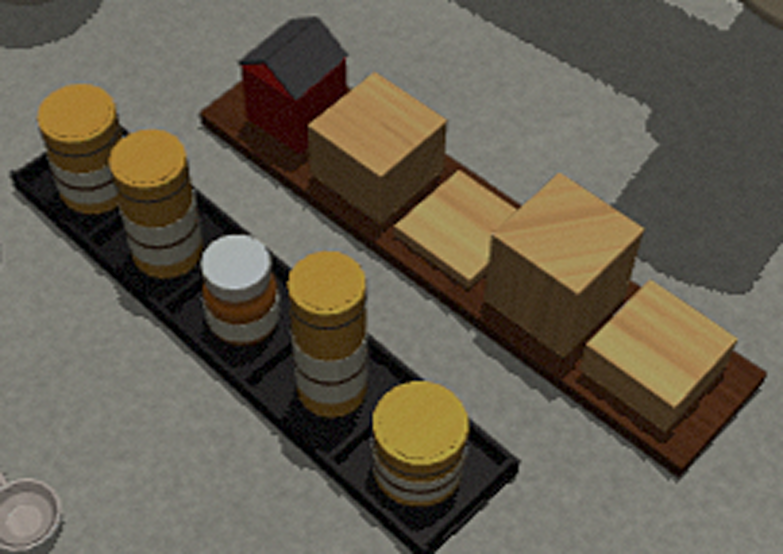

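The crops show the tins from left (+y) to right as 60, 126, jar, 104, 82. The risers run 34, 78, 12, 56, then the house tin. I'll cast rays to measure positions and check the sizes.

```bash
cat > h.py <<'E'
import cv2,numpy as np
def cast(c,px,z):
    """pixels -> world points on plane z, for a fixed camera"""
    f=210/np.tan(np.radians(c["fovy"]/2)); px=np.asarray(px,float).reshape(-1,1,2)
    K=np.array([[f,0,c["cx"]],[0,f,c["cy"]],[0,0,1.]])
    n=cv2.undistortPoints(px,K,np.array([c["k1"],0,0,0])).reshape(-1,2)
    E=c["extrinsics"];R,t=E[:3,:3],E[:3,3]; o=-R.T@t
    d=np.c_[n,np.ones(len(n))]@R
    return (o+d*((z-o[2])/d[:,2])[:,None])[:,:2]
def blobs(c,smin,smax,vmin=195):
    h=cv2.cvtColor(c["pixels"],cv2.COLOR_BGR2HSV)
    m=cv2.inRange(h,(15,smin,vmin),(30,smax,255))
    cs,_=cv2.findContours(m,cv2.RETR_EXTERNAL,cv2.CHAIN_APPROX_NONE)
    return sorted([cv2.convexHull(k) for k in cs if cv2.contourArea(k)>300],key=lambda k:k[:,0,0].mean())
def circ(p):
    M=cv2.moments((p*1e4).astype(np.float32)); return np.array([M["m10"],M["m01"]])/M["m00"]/1e4, 2*np.sqrt(M["m00"]/np.pi)/1e4
E
python3 - <<'E'
from h import *
import pickle
s,d=pickle.load(open("c0.pkl","rb"));c=d["top"]
for k in blobs(c,135,255):
    x,y=k[:,0].mean(0); 
    if not 160<y<240: continue
    i=[222,262,348,389]; j=int(np.argmin([abs(x-q) for q in i])); h=[.06,.126,.104,.082][j]
    o,D=circ(cast(c,k,h+.005)); print("tin",h,o.round(4),"diam",D.round(4))
T=[]
for k in blobs(c,70,134):
    x,y=k[:,0].mean(0)
    if not(240<y<320 and 165<x<350): continue
    j=int(np.argmin([abs(x-q) for q in[197,237,281,325]])); z=[.049,.093,.027,.071][j]
    r=cv2.minAreaRect((cast(c,k,z)*1e3).astype(np.float32)); print("riser",z,np.round(r,1) if 0 else r); T.append(r[0])
T=np.array(T)/1e3;print(np.linalg.norm(np.diff(T,axis=0),axis=1),np.arctan2(*(T[0]-T[-1])[::-1]))
# scene cross-check: riser tops and lids
c=d["scene"]
for k in blobs(c,100,255,120): 
    M=cv2.moments(k);print("scene blob",M["m10"]/M["m00"],M["m01"]/M["m00"],cv2.contourArea(k))
E
```

```text
tin 0.06 [0.6095 0.0995] diam 0.0561
tin 0.126 [0.6101 0.0161] diam 0.044
tin 0.104 [ 0.6195 -0.1539] diam 0.0481
tin 0.082 [ 0.621  -0.2395] diam 0.0523
riser 0.049 ((444.0849609375, 158.70619201660156), (69.28276062011719, 70.72957611083984), 3.8460373878479004)
riser 0.093 ((450.19219970703125, 74.459228515625), (69.20403289794922, 69.20943450927734), 3.8296608924865723)
riser 0.027 ((456.0331115722656, -10.463443756103516), (69.21714782714844, 69.13749694824219), 4.062189102172852)
riser 0.071 ((461.8865966796875, -95.13562774658203), (69.45639038085938, 69.20063781738281), 4.160807132720947)
[0.08446804 0.0851233  0.08487427] 1.6408105522856757
scene blob 123.50160476845483 233.29940394314534 363.5
scene blob 172.80464778503992 136.32461873638343 459.0
scene blob 199.17925925925923 153.08148148148146 450.0
scene blob 265.58907758907753 199.1232101232101 500.5
scene blob 284.35898725687457 140.36200536552647 994.0
scene blob 300.30840932117525 251.00324214792298 822.5
scene blob 337.2320920375416 179.4024825915834 2752.5
scene blob 389.85227416698336 221.55504877739767 1315.5
```

All spacings come out at 85 mm. The riser and tin sizes are about 1 px small, as expected for contours, so I trust the positions. I'll grip across the row (tool y along world x, yaw about 1.6) with the TCP 38 mm below each lid. On its riser every tin then sits at TCP z = 0.115.

Request:
move_arm:
  deltas: [0.085, 0.026, 0.029, 0, 0.083, 0.085, 0.026, 0.029, 0, 0.083, 0.085, 0.026, 0.029, 0, 0.083, 0.085, 0.026, 0.029, 0, 0.083, 0.085, 0.026, 0.029, 0, 0.083, 0.085, 0.026, 0.029, 0, 0.083, 0.085, 0.026, 0.029, 0, 0.083, 0.085, 0.026, 0.029, 0, 0.083]

```text
clock: 0.82
tcp_pos: [0.3472, -0.2727, 0.2312]
tcp_rot: [3.141, -0.0, 0.935]
wrist_force: [0.7, -1.2, 0.0]
width: 0.999
gripper_force: 0.0
```

Request:
move_arm:
  deltas: [0.085, 0.026, 0.029, 0, 0.083, 0.085, 0.026, 0.029, 0, 0.083, 0.085, 0.026, 0.029, 0, 0.083, 0.085, 0.026, 0.029, 0, 0.083, 0.085, 0.026, 0.029, 0, 0.083, 0.085, 0.026, 0.029, 0, 0.083, 0.085, 0.026, 0.029, 0, 0.083, 0.085, 0.026, 0.029, 0, 0.083]

```text
clock: 1.48
tcp_pos: [0.5553, -0.0406, 0.231]
tcp_rot: [-3.141, 0.0, 1.599]
wrist_force: [0.4, 0.2, 0.3]
width: 0.996
gripper_force: 0.0
```

Request:
move_arm:
  deltas: [0.085, 0.0185, 0.0194, 0, 0, 0.085, 0.0185, 0.0194, 0, 0, 0.085, 0.0186, 0.0194, 0, 0, 0.085, 0, 0, 0, 0, 0.085, 0, 0, 0, 0]

```text
clock: 1.9
tcp_pos: [0.6102, 0.0167, 0.2301]
tcp_rot: [-3.14, 0.0, 1.597]
wrist_force: [-0.2, 0.2, -0.4]
width: 0.995
gripper_force: 0.0
```

```bash
cat >> h.py <<'E'
from scipy.spatial.transform import Rotation as Rt
def wcam(arm):
    s=arm.sense(); c=arm.camera("wrist"); T=np.eye(4)
    T[:3,:3]=Rt.from_euler("xyz",s["tcp_rot"]).as_matrix(); T[:3,3]=s["tcp_pos"]
    c["extrinsics"]=np.linalg.inv(T@c["hand_eye"]); return s,c
E
cat > look.py <<'E'
import sys
from h import *
from plant import arm
s,c=wcam(arm); cv2.imwrite(f"pics/{sys.argv[1]}.png",c["pixels"]); print(s["tcp_pos"].round(4),s["tcp_rot"].round(3))
z=float(sys.argv[2])
for k in blobs(c,60,255,190): print(k[:,0].mean(0).round(),[np.round(v,4) for v in circ(cast(c,k,z))])
E
python3 look.py w1 .131
```

```text
[0.6102 0.0167 0.2301] [-3.14   0.     1.597]
[81. 11.] [array([0.4884, 0.1372]), np.float64(0.0268)]
[105. 279.] [array([ 0.4817, -0.0468]), np.float64(0.0415)]
[126. 195.] [array([0.5027, 0.019 ]), np.float64(0.0554)]
[276. 225.] [array([0.6104, 0.0013]), np.float64(0.0226)]
[281. 365.] [array([ 0.6176, -0.1186]), np.float64(0.0203)]
[303.  87.] [array([0.6234, 0.0948]), np.float64(0.0256)]
```

View pics/w1.png

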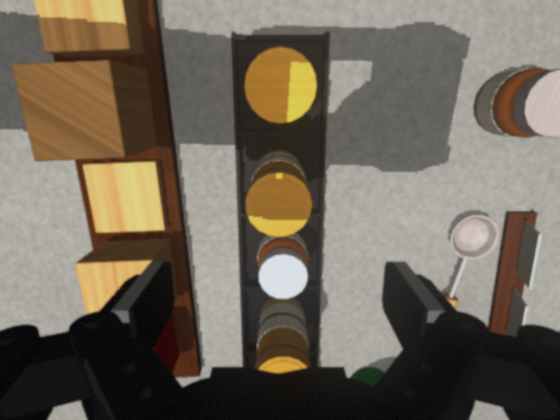

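The wrist view has the tin_126 lid at (279,204), the tin_60 lid at (281,85) and the jar at (283,275), with the fingers straddling the row. I'll cross-check the lid position.

```bash
sed -i 's/blobs(c,60,255,190)/blobs(c,int(sys.argv[3]),255,int(sys.argv[4]))/' look.py; python3 look.py w2 .131 135 90
python3 - <<'E'
from h import *
E
```

```text
[0.6098 0.0158 0.2306] [-3.14   0.     1.595]
[ 72. 108.] [array([0.4731, 0.0765]), np.float64(0.0692)]
[86. 33.] [array([0.4896, 0.127 ]), np.float64(0.0415)]
[280.  82.] [array([0.6106, 0.0966]), np.float64(0.0472)]
[281. 364.] [array([ 0.6176, -0.1192]), np.float64(0.0264)]
[283. 202.] [array([0.6114, 0.0165]), np.float64(0.0479)]
```

The wrist and top views agree within about 1 mm. I'll descend, close and lift.

Request:
move_arm:
  deltas: [0.085, 0.001, 0, -0.03, 0, 0.085, 0, 0, -0.03, 0, 0.085, 0, 0, -0.03, 0, 0.085, 0, 0, -0.025, 0, 0.085, 0, 0, -0.022, 0, 0.085, 0, 0, 0, 0, 0.03, 0, 0, 0, 0, 0.03, 0, 0, 0, 0]

```text
clock: 2.67
tcp_pos: [0.6118, 0.0151, 0.0966]
tcp_rot: [3.138, 0.0, 1.594]
wrist_force: [-0.2, -0.4, 0.6]
width: 0.744
gripper_force: 0.0
```

Request:
move_arm:
  deltas: [0.03, 0, 0, 0, 0, 0.03, 0, 0, 0, 0, 0.03, 0, 0, 0, 0, 0.03, 0, 0, 0, 0, 0.03, 0, 0, 0, 0, 0.03, 0, 0, 0, 0]

```text
clock: 3.17
tcp_pos: [0.6121, 0.0155, 0.0973]
tcp_rot: [3.138, 0.001, 1.595]
wrist_force: [-2.2, -0.3, 7.0]
width: 0.548
gripper_force: 61.4
```

Request:
move_arm:
  deltas: [0.03, 0, 0, 0.01, 0, 0.03, 0, 0, 0.025, 0, 0.03, 0, 0, 0.033, 0, 0.03, 0, 0, 0.033, 0, 0.03, 0, 0, 0.033, 0, 0.03, 0, 0, 0.025, 0, 0.03, 0, 0, 0.01, 0, 0.03, 0, 0, 0, 0]

```text
clock: 3.83
tcp_pos: [0.6119, 0.0157, 0.2671]
tcp_rot: [3.135, 0.0, 1.595]
wrist_force: [-0.7, -0.8, -1.8]
width: 0.548
gripper_force: 62.0
```

Request:
move_arm:
  deltas: [0.03, -0.012, -0.003, 0, 0, 0.03, -0.025, -0.004, 0, 0, 0.03, -0.03, -0.005, 0, 0, 0.03, -0.03, -0.005, 0, 0, 0.03, -0.03, -0.005, 0, 0, 0.03, -0.02, -0.003, 0, 0, 0.03, -0.009, -0.002, 0, 0, 0.03, 0, 0, 0, 0]

```text
clock: 4.5
tcp_pos: [0.4532, -0.0114, 0.2616]
tcp_rot: [-3.139, -0.0, 1.594]
wrist_force: [-0.8, 1.5, -0.7]
width: 0.546
gripper_force: 62.5
```

Request:
move_arm:
  deltas: [0.03, 0.002, 0, 0, 0, 0.03, 0, 0, 0, 0, 0.03, 0, 0, 0, 0, 0.03, 0, 0, 0, 0]

```text
clock: 4.83
tcp_pos: [0.4574, -0.0111, 0.2626]
tcp_rot: [-3.14, -0.0, 1.595]
wrist_force: [0.5, 0.1, -2.4]
width: 0.545
gripper_force: 62.5
```

Run:
```python
from plant import arm
import cv2
print(arm.sense())
cv2.imwrite("pics/s1.png",arm.camera("scene")["pixels"])
```

```text
{'clock': 4.8333, 'joint_pos': array([-1.05035291e-01, -1.44784077e-01,  1.52958155e+00,  6.46119350e-05,
        1.75804232e+00, -1.29277302e-01]), 'dq': array([-4.86605087e-04, -6.17088987e-03, -2.09145050e-03, -4.24878208e-04,
       -5.48275077e-05, -5.17238060e-04]), 'tau': array([-1.98704784e-02, -3.13179553e+01, -3.71958733e+01,  2.40908252e-03,
        2.26779091e-03,  1.60219894e-03]), 'tcp_pos': array([ 0.45742794, -0.01110117,  0.26260616]), 'tcp_rot': array([-3.14036411e+00, -2.23745281e-04,  1.59505019e+00]), 'wrist_force': array([ 0.46620333,  0.07138004, -2.40777015]), 'torque': array([ 0.02240123, -0.0108732 ,  0.00704537]), 'gripper_force': 62.51386642456055, 'width': 0.5451945110307965}
```

View pics/s1.png

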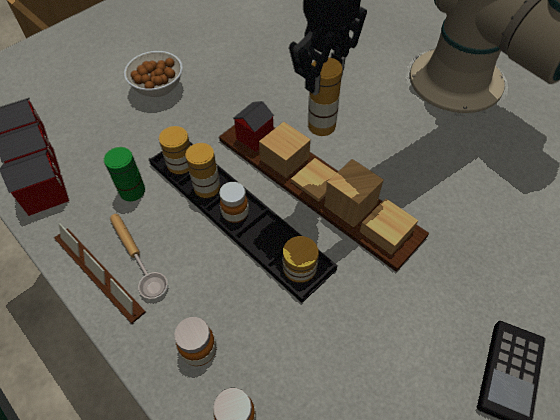

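tin_126 hangs upright at (324,95), over riser_12. I'll lower it quickly, then in small steps until it touches.

Request:
move_arm:
  deltas: [0.03, -0.001, 0.0005, -0.015, 0, 0.03, 0, 0, -0.03, 0, 0.03, 0, 0, -0.035, 0, 0.03, 0, 0, -0.028, 0, 0.03, 0, 0, -0.015, 0, 0.03, 0, 0, -0.007, 0, 0.03, 0, 0, 0, 0, 0.03, 0, 0, 0, 0]

```text
clock: 5.55
tcp_pos: [0.4566, -0.0108, 0.1342]
tcp_rot: [3.141, 0.0, 1.595]
wrist_force: [0.5, -0.1, -2.0]
width: 0.547
gripper_force: 62.6
```

Request:
move_arm:
  deltas: [0.03, 0, 0, -0.003, 0, 0.03, 0, 0, -0.002, 0, 0.03, 0, 0, -0.002, 0, 0.03, 0, 0, 0, 0, 0.03, 0, 0, 0, 0]

```text
clock: 5.97
tcp_pos: [0.4561, -0.0108, 0.1265]
tcp_rot: [3.141, 0.0, 1.595]
wrist_force: [0.1, 0.1, -2.3]
width: 0.546
gripper_force: 62.6
```

Request:
move_arm:
  deltas: [0.03, 0, 0, -0.002, 0, 0.03, 0, 0, -0.002, 0, 0.03, 0, 0, -0.001, 0, 0.03, 0, 0, 0, 0, 0.03, 0, 0, 0, 0]

```text
clock: 6.38
tcp_pos: [0.456, -0.0107, 0.1212]
tcp_rot: [-3.141, -0.0, 1.595]
wrist_force: [-0.1, 0.3, -2.1]
width: 0.547
gripper_force: 62.6
```

Request:
move_arm:
  deltas: [0.03, 0, 0, -0.001, 0, 0.03, 0, 0, -0.001, 0, 0.03, 0, 0, 0, 0, 0.03, 0, 0, 0, 0]

```text
clock: 6.72
tcp_pos: [0.4561, -0.0107, 0.1194]
tcp_rot: [3.141, 0.0, 1.595]
wrist_force: [-0.9, -1.0, -1.7]
width: 0.548
gripper_force: 63.0
```

Request:
move_arm:
  deltas: [0.03, 0, 0, -0.001, 0, 0.03, 0, 0, 0, 0, 0.03, 0, 0, 0, 0]

```text
clock: 6.97
tcp_pos: [0.4562, -0.0108, 0.1193]
tcp_rot: [3.141, 0.0, 1.595]
wrist_force: [-3.4, 0.6, 5.8]
width: 0.542
gripper_force: 63.6
```

Contact at 6 N. I'll release gently and rise.

Request:
move_arm:
  deltas: [0.05, 0, 0, 0, 0, 0.053, 0, 0, 0, 0, 0.056, 0, 0, 0, 0, 0.062, 0, 0, 0, 0, 0.07, 0, 0, 0, 0, 0.085, 0, 0, 0, 0, 0.085, 0, 0, 0, 0, 0.085, 0, 0, 0, 0]

```text
clock: 7.63
tcp_pos: [0.456, -0.0107, 0.1183]
tcp_rot: [3.141, 0.0, 1.595]
wrist_force: [-0.9, -0.1, 0.1]
width: 0.991
gripper_force: 0.0
```

Request:
move_arm:
  deltas: [0.085, 0, 0, 0.01, 0, 0.085, 0, 0, 0.025, 0, 0.085, 0, 0, 0.03, 0, 0.085, 0.01, -0.01, 0.025, 0, 0.085, 0.03, -0.025, 0, 0, 0.085, 0.03, -0.025, 0, 0, 0.085, 0.03, -0.025, 0, 0, 0.085, 0.03, -0.025, 0, 0]

```text
clock: 8.3
tcp_pos: [0.5873, -0.122, 0.2094]
tcp_rot: [3.14, 0.0, 1.595]
wrist_force: [0.4, 1.2, 1.9]
width: 0.996
gripper_force: 0.0
```

Request:
move_arm:
  deltas: [0.085, 0.02, -0.02, 0, 0, 0.085, 0.012, -0.011, 0, 0, 0.085, 0.002, -0.002, 0, 0, 0.085, 0, 0, 0, 0, 0.085, 0, 0, 0, 0]

```text
clock: 8.72
tcp_pos: [0.6197, -0.1532, 0.2087]
tcp_rot: [3.142, -0.0, 1.595]
wrist_force: [0.0, 0.5, 0.1]
width: 0.992
gripper_force: 0.0
```

```bash
python3 look.py w3 .109 135 90
```

```text
[ 0.6197 -0.1532  0.2087] [ 3.142 -0.     1.595]
[89. 35.] [array([ 0.5012, -0.0434]), np.float64(0.0399)]
[100. 110.] [array([ 0.4931, -0.0927]), np.float64(0.0592)]
[276. 292.] [array([ 0.6212, -0.2253]), np.float64(0.051)]
[277. 203.] [array([ 0.62  , -0.1538]), np.float64(0.0521)]
```

View pics/w3.png

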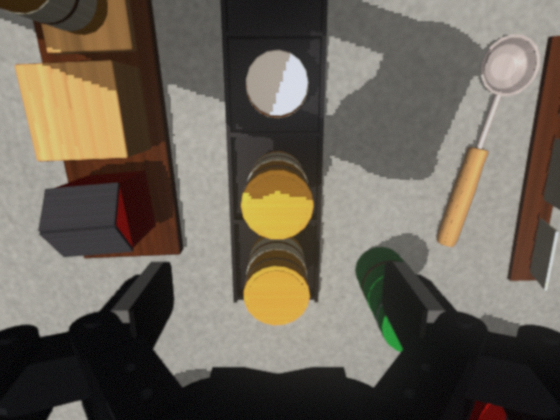

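Lid diameter 52.1 mm confirms tin_104 at (277,203). I'll grasp it, and check the green tin's clearance for later.

Request:
move_arm:
  deltas: [0.085, 0, -0.0005, -0.025, 0, 0.085, 0, 0, -0.032, 0, 0.085, 0, 0, -0.032, 0, 0.085, 0, 0, -0.028, 0, 0.085, 0, 0, -0.02, 0, 0.085, 0, 0, 0, 0, 0.03, 0, 0, 0, 0, 0.03, 0, 0, 0, 0]

```text
clock: 9.43
tcp_pos: [0.6209, -0.154, 0.074]
tcp_rot: [3.138, 0.001, 1.595]
wrist_force: [-0.3, -0.5, 1.2]
width: 0.744
gripper_force: 0.0
```

Request:
move_arm:
  deltas: [0.03, 0, 0, 0, 0, 0.03, 0, 0, 0, 0, 0.03, 0, 0, 0, 0, 0.03, 0, 0, 0, 0, 0.03, 0, 0, 0, 0, 0.03, 0, 0, 0, 0]

```text
clock: 9.93
tcp_pos: [0.6211, -0.1545, 0.0747]
tcp_rot: [3.138, 0.001, 1.595]
wrist_force: [-2.8, -0.2, 5.9]
width: 0.591
gripper_force: 61.8
```

Run:
```python
from h import *
import pickle
s,d=pickle.load(open("c0.pkl","rb"));c=d["top"]
m=cv2.inRange(cv2.cvtColor(c["pixels"],cv2.COLOR_BGR2HSV),(50,120,110),(75,255,255))
k=max(cv2.findContours(m,0,1)[0],key=cv2.contourArea)
print(cv2.boundingRect(k),[np.round(v,3) for v in circ(cast(c,cv2.convexHull(k),.104))])
```

```text
(380, 119, 25, 24) [array([ 0.731, -0.253]), np.float64(0.05)]
```

Request:
move_arm:
  deltas: [0.03, 0, 0, 0.01, 0, 0.03, 0, 0, 0.025, 0, 0.03, 0, 0, 0.034, 0, 0.03, 0, 0, 0.034, 0, 0.03, 0, 0, 0.034, 0, 0.03, 0, 0, 0.025, 0, 0.03, -0.005, 0.01, 0.009, 0, 0.03, -0.01, 0.02, 0, 0]

```text
clock: 10.6
tcp_pos: [0.6058, -0.1253, 0.2458]
tcp_rot: [3.136, 0.002, 1.592]
wrist_force: [0.3, 0.6, -2.3]
width: 0.597
gripper_force: 62.9
```

Request:
move_arm:
  deltas: [0.03, -0.017, 0.03, 0, 0, 0.03, -0.017, 0.03, 0, 0, 0.03, -0.017, 0.03, 0, 0, 0.03, -0.017, 0.03, 0, 0, 0.03, -0.017, 0.03, 0, 0, 0.03, -0.017, 0.03, 0, 0, 0.03, -0.017, 0.03, 0, 0, 0.03, -0.017, 0.03, 0, 0]

```text
clock: 11.27
tcp_pos: [0.467, 0.1174, 0.2415]
tcp_rot: [-3.141, -0.0, 1.595]
wrist_force: [1.0, 0.8, -1.3]
width: 0.593
gripper_force: 62.9
```

Request:
move_arm:
  deltas: [0.03, -0.014, 0.025, 0, 0, 0.03, -0.009, 0.015, 0, 0, 0.03, -0.003, 0.0035, 0, 0, 0.03, 0, 0, 0, 0, 0.03, 0, 0, 0, 0, 0.03, 0, 0, 0, 0]

```text
clock: 11.77
tcp_pos: [0.4433, 0.1585, 0.242]
tcp_rot: [-3.141, 0.0, 1.594]
wrist_force: [1.0, 0.1, -2.0]
width: 0.595
gripper_force: 62.9
```

Request:
move_arm:
  deltas: [0.03, 0.001, 0, -0.015, 0, 0.03, 0, 0, -0.03, 0, 0.03, 0, 0, -0.032, 0, 0.03, 0, 0, -0.023, 0, 0.03, 0, 0, -0.012, 0, 0.03, 0, 0, -0.005, 0, 0.03, 0, 0, 0, 0, 0.03, 0, 0, 0, 0]

```text
clock: 12.43
tcp_pos: [0.445, 0.1592, 0.1267]
tcp_rot: [3.139, -0.0, 1.594]
wrist_force: [-1.2, -0.4, -0.8]
width: 0.594
gripper_force: 62.9
```

Request:
move_arm:
  deltas: [0.03, 0, 0, -0.002, 0, 0.03, 0, 0, -0.001, 0, 0.03, 0, 0, -0.001, 0, 0.03, 0, 0, 0, 0, 0.03, 0, 0, 0, 0]

```text
clock: 12.85
tcp_pos: [0.4441, 0.1593, 0.1216]
tcp_rot: [3.141, -0.0, 1.595]
wrist_force: [-0.0, -0.1, -2.2]
width: 0.594
gripper_force: 62.9
```

Request:
move_arm:
  deltas: [0.03, 0, 0, -0.001, 0, 0.03, 0, 0, -0.001, 0, 0.03, 0, 0, 0, 0, 0.03, 0, 0, 0, 0]

```text
clock: 13.18
tcp_pos: [0.444, 0.1593, 0.1192]
tcp_rot: [-3.141, 0.0, 1.595]
wrist_force: [0.5, 0.1, -1.7]
width: 0.593
gripper_force: 62.9
```

Request:
move_arm:
  deltas: [0.03, 0, 0, -0.001, 0, 0.03, 0, 0, 0, 0, 0.03, 0, 0, 0, 0]

```text
clock: 13.43
tcp_pos: [0.4441, 0.1593, 0.1187]
tcp_rot: [3.141, -0.0, 1.595]
wrist_force: [-1.1, 0.9, 2.7]
width: 0.593
gripper_force: 63.2
```

Request:
move_arm:
  deltas: [0.053, 0, 0, 0, 0, 0.056, 0, 0, 0, 0, 0.06, 0, 0, 0, 0, 0.065, 0, 0, 0, 0, 0.072, 0, 0, 0, 0, 0.085, 0, 0, 0, 0, 0.085, 0, 0, 0, 0, 0.085, 0, 0, 0, 0]

```text
clock: 14.1
tcp_pos: [0.4441, 0.1593, 0.1183]
tcp_rot: [3.141, -0.0, 1.595]
wrist_force: [-0.6, -0.3, -0.2]
width: 0.995
gripper_force: 0.0
```

Request:
move_arm:
  deltas: [0.085, 0, 0, 0.01, 0, 0.085, 0, 0, 0.025, 0, 0.085, 0, 0, 0.03, 0, 0.085, 0.01, -0.004, 0.005, 0, 0.085, 0.035, -0.012, 0, 0, 0.085, 0.035, -0.012, 0, 0, 0.085, 0.035, -0.012, 0, 0, 0.085, 0.03, -0.012, 0, 0]

```text
clock: 14.77
tcp_pos: [0.5909, 0.1065, 0.1891]
tcp_rot: [3.14, -0.0, 1.595]
wrist_force: [-0.2, 0.5, 0.4]
width: 0.997
gripper_force: 0.0
```

Request:
move_arm:
  deltas: [0.085, 0.018, -0.006, 0, 0, 0.085, 0.0035, -0.002, 0, 0, 0.085, 0, 0, 0, 0, 0.085, 0, 0, 0, 0, 0.085, 0, 0, 0, 0]

```text
clock: 15.18
tcp_pos: [0.6098, 0.0999, 0.1889]
tcp_rot: [3.141, -0.0, 1.596]
wrist_force: [-0.8, -0.4, -0.1]
width: 0.998
gripper_force: 0.0
```

```bash
python3 look.py w4 .065 135 90
```

```text
[0.6098 0.0999 0.1889] [ 3.141 -0.     1.596]
[ 69. 230.] [array([0.4387, 0.0697]), np.float64(0.0816)]
[ 80. 117.] [array([0.4574, 0.1597]), np.float64(0.0736)]
[134. 266.] [array([0.4931, 0.0371]), np.float64(0.02)]
[276. 197.] [array([0.6107, 0.0998]), np.float64(0.0603)]
```

Diameter 60.3 mm at (0.6107, 0.0998) confirms tin_60. Descending.

Request:
move_arm:
  deltas: [0.085, 0.0005, 0, -0.025, 0, 0.085, 0, 0, -0.032, 0, 0.085, 0, 0, -0.032, 0, 0.085, 0, 0, -0.032, 0, 0.085, 0, 0, -0.025, 0, 0.085, 0, 0, -0.015, 0, 0.085, 0, 0, 0, 0, 0.03, 0, 0, 0, 0]

```text
clock: 15.9
tcp_pos: [0.6104, 0.0997, 0.0275]
tcp_rot: [-3.141, 0.0, 1.595]
wrist_force: [-0.2, 0.8, 1.7]
width: 0.881
gripper_force: 0.0
```

Request:
move_arm:
  deltas: [0.03, 0, 0, 0, 0, 0.03, 0, 0, 0, 0, 0.03, 0, 0, 0, 0, 0.03, 0, 0, 0, 0, 0.03, 0, 0, 0, 0, 0.03, 0, 0, 0, 0]

```text
clock: 16.4
tcp_pos: [0.6124, 0.0996, 0.0301]
tcp_rot: [3.137, -0.001, 1.595]
wrist_force: [-0.6, 0.0, 7.1]
width: 0.691
gripper_force: 65.6
```

Request:
move_arm:
  deltas: [0.03, 0, 0, 0.01, 0, 0.03, 0, 0, 0.025, 0, 0.03, 0, 0, 0.034, 0, 0.03, 0, 0, 0.034, 0, 0.03, 0, 0, 0.034, 0, 0.03, 0, 0, 0.025, 0, 0.03, -0.006, -0.001, 0.01, 0, 0.03, -0.016, -0.003, 0, 0]

```text
clock: 17.07
tcp_pos: [0.5904, 0.0954, 0.2029]
tcp_rot: [3.135, -0.0, 1.595]
wrist_force: [0.4, 0.8, -1.4]
width: 0.687
gripper_force: 64.8
```

Request:
move_arm:
  deltas: [0.03, -0.03, -0.004, 0, 0, 0.03, -0.035, -0.005, 0, 0, 0.03, -0.035, -0.005, 0, 0, 0.03, -0.025, -0.004, 0, 0, 0.03, -0.012, -0.002, 0, 0, 0.03, -0.003, -0.001, 0, 0, 0.03, 0, 0, 0, 0, 0.03, 0, 0, 0, 0]

```text
clock: 17.73
tcp_pos: [0.4493, 0.0743, 0.1991]
tcp_rot: [3.141, -0.0, 1.595]
wrist_force: [-0.2, -0.8, -1.6]
width: 0.687
gripper_force: 65.0
```

Request:
move_arm:
  deltas: [0.03, 0, 0, 0, 0, 0.03, 0, 0, 0, 0]

```text
clock: 17.9
tcp_pos: [0.4495, 0.0743, 0.199]
tcp_rot: [-3.141, 0.0, 1.595]
wrist_force: [-0.9, -0.5, -1.1]
width: 0.691
gripper_force: 65.0
```

Request:
move_arm:
  deltas: [0.03, 0.0005, 0, -0.01, 0, 0.03, 0, 0, -0.02, 0, 0.03, 0, 0, -0.02, 0, 0.03, 0, 0, -0.014, 0, 0.03, 0, 0, -0.007, 0, 0.03, 0, 0, -0.003, 0, 0.03, 0, 0, 0, 0, 0.03, 0, 0, 0, 0]

```text
clock: 18.57
tcp_pos: [0.45, 0.0743, 0.1259]
tcp_rot: [3.141, -0.0, 1.595]
wrist_force: [0.2, -0.2, -0.4]
width: 0.69
gripper_force: 65.0
```

Request:
move_arm:
  deltas: [0.03, 0, 0, -0.001, 0, 0.03, 0, 0, -0.001, 0, 0.03, 0, 0, -0.001, 0, 0.03, 0, 0, 0, 0, 0.03, 0, 0, 0, 0]

```text
clock: 18.98
tcp_pos: [0.4496, 0.0743, 0.1224]
tcp_rot: [3.141, 0.0, 1.595]
wrist_force: [0.1, -0.4, -1.3]
width: 0.685
gripper_force: 65.0
```

Request:
move_arm:
  deltas: [0.03, 0, 0, -0.001, 0, 0.03, 0, 0, -0.001, 0, 0.03, 0, 0, -0.001, 0, 0.03, 0, 0, 0, 0, 0.03, 0, 0, 0, 0]

```text
clock: 19.4
tcp_pos: [0.4495, 0.0743, 0.1192]
tcp_rot: [-3.141, 0.0, 1.595]
wrist_force: [1.0, -0.2, -2.7]
width: 0.687
gripper_force: 65.0
```

Request:
move_arm:
  deltas: [0.03, 0, 0, -0.001, 0, 0.03, 0, 0, 0, 0, 0.03, 0, 0, 0, 0]

```text
clock: 19.65
tcp_pos: [0.4496, 0.0743, 0.1183]
tcp_rot: [3.141, 0.0, 1.595]
wrist_force: [-0.2, -0.2, -0.7]
width: 0.688
gripper_force: 65.0
```

Request:
move_arm:
  deltas: [0.03, 0, 0, -0.0007, 0, 0.03, 0, 0, 0, 0, 0.03, 0, 0, 0, 0]

```text
clock: 19.9
tcp_pos: [0.4496, 0.0743, 0.1182]
tcp_rot: [3.141, 0.0, 1.595]
wrist_force: [-3.8, 0.0, 5.4]
width: 0.692
gripper_force: 65.6
```

Request:
move_arm:
  deltas: [0.06, 0, 0, 0, 0, 0.063, 0, 0, 0, 0, 0.066, 0, 0, 0, 0, 0.07, 0, 0, 0, 0, 0.076, 0, 0, 0, 0, 0.085, 0, 0, 0, 0, 0.085, 0, 0, 0, 0, 0.085, 0, 0, 0, 0]

```text
clock: 20.57
tcp_pos: [0.4495, 0.0743, 0.1176]
tcp_rot: [3.142, -0.0, 1.595]
wrist_force: [-0.8, -0.1, -0.1]
width: 0.995
gripper_force: 0.0
```

Request:
move_arm:
  deltas: [0.085, 0, 0, 0.01, 0, 0.085, 0, 0, 0.025, 0, 0.085, 0, 0, 0.035, 0, 0.085, 0.01, -0.018, 0.01, 0, 0.085, 0.018, -0.033, 0, 0, 0.085, 0.018, -0.033, 0, 0, 0.085, 0.018, -0.033, 0, 0, 0.085, 0.018, -0.033, 0, 0]

```text
clock: 21.23
tcp_pos: [0.5323, -0.0774, 0.1987]
tcp_rot: [3.14, 0.0, 1.595]
wrist_force: [0.5, 0.7, -0.8]
width: 0.99
gripper_force: 0.0
```

Request:
move_arm:
  deltas: [0.085, 0.018, -0.033, 0, 0, 0.085, 0.018, -0.033, 0, 0, 0.085, 0.018, -0.033, 0, 0, 0.085, 0.018, -0.033, 0, 0, 0.085, 0.014, -0.024, 0, 0, 0.085, 0.0035, -0.008, 0, 0, 0.085, 0, 0, 0, 0, 0.085, 0, 0, 0, 0]

```text
clock: 21.9
tcp_pos: [0.6209, -0.2393, 0.1978]
tcp_rot: [-3.141, -0.001, 1.595]
wrist_force: [-0.7, 0.5, -0.3]
width: 0.998
gripper_force: 0.0
```

Request:
move_arm:
  deltas: [0.085, 0, 0, 0, 0]

```text
clock: 21.98
tcp_pos: [0.6209, -0.2384, 0.1983]
tcp_rot: [3.141, -0.0, 1.596]
wrist_force: [-0.0, -0.5, 0.2]
width: 0.998
gripper_force: 0.0
```

```bash
python3 look.py w5 .087 135 90
```

```text
[ 0.6209 -0.2384  0.1983] [ 3.141 -0.     1.596]
[52. 30.] [array([ 0.4756, -0.1218]), np.float64(0.0422)]
[280. 200.] [array([ 0.6215, -0.2386]), np.float64(0.0555)]
[473. 120.] [array([ 0.7567, -0.1785]), np.float64(0.0227)]
```

Diameter 55.5 mm at (0.6215, -0.2386) confirms tin_82. Descending to z = 0.050.

Request:
move_arm:
  deltas: [0.085, 0, 0, -0.025, 0, 0.085, 0, 0, -0.033, 0, 0.085, 0, 0, -0.034, 0, 0.085, 0, 0, -0.032, 0, 0.085, 0, 0, -0.018, 0, 0.085, 0, 0, -0.007, 0, 0.085, 0, 0, 0, 0, 0.03, 0, 0, 0, 0]

```text
clock: 22.7
tcp_pos: [0.6217, -0.2394, 0.0505]
tcp_rot: [3.14, 0.001, 1.596]
wrist_force: [0.8, -0.5, 0.5]
width: 0.876
gripper_force: 0.0
```

Request:
move_arm:
  deltas: [0.03, 0, 0, 0, 0, 0.03, 0, 0, 0, 0, 0.03, 0, 0, 0, 0, 0.03, 0, 0, 0, 0, 0.03, 0, 0, 0, 0, 0.03, 0, 0, 0, 0, 0.03, 0, 0, 0, 0]

```text
clock: 23.28
tcp_pos: [0.6223, -0.2403, 0.0517]
tcp_rot: [3.137, 0.002, 1.595]
wrist_force: [-1.5, 1.2, 6.5]
width: 0.644
gripper_force: 64.0
```

Request:
move_arm:
  deltas: [0.03, 0, 0, 0.01, 0, 0.03, 0, 0, 0.025, 0, 0.03, 0, 0, 0.034, 0, 0.03, 0, 0, 0.034, 0, 0.03, 0, 0, 0.034, 0, 0.03, 0, 0, 0.025, 0, 0.03, -0.006, 0.005, 0.01, 0, 0.03, -0.016, 0.014, 0, 0]

```text
clock: 23.95
tcp_pos: [0.6, -0.2218, 0.2242]
tcp_rot: [3.136, 0.003, 1.594]
wrist_force: [-0.1, 0.4, -2.1]
width: 0.64
gripper_force: 63.7
```

Request:
move_arm:
  deltas: [0.03, -0.028, 0.026, 0, 0, 0.03, -0.03, 0.027, 0, 0, 0.03, -0.03, 0.027, 0, 0, 0.03, -0.028, 0.025, 0, 0, 0.03, -0.016, 0.014, 0, 0, 0.03, -0.006, 0.006, 0, 0, 0.03, 0, 0, 0, 0, 0.03, 0, 0, 0, 0]

```text
clock: 24.62
tcp_pos: [0.4612, -0.0959, 0.2206]
tcp_rot: [3.141, 0.0, 1.595]
wrist_force: [0.5, 0.9, -1.4]
width: 0.641
gripper_force: 63.9
```

Request:
move_arm:
  deltas: [0.03, 0, 0, 0, 0, 0.03, 0, 0, 0, 0]

```text
clock: 24.78
tcp_pos: [0.4616, -0.0965, 0.2202]
tcp_rot: [-3.141, -0.0, 1.594]
wrist_force: [0.2, -0.6, -1.0]
width: 0.639
gripper_force: 63.9
```

Need to go from 0.2202 to 0.1177. I'll take -0.096 first.

Request:
move_arm:
  deltas: [0.03, 0.0003, 0.0005, -0.012, 0, 0.03, 0, 0, -0.025, 0, 0.03, 0, 0, -0.028, 0, 0.03, 0, 0, -0.018, 0, 0.03, 0, 0, -0.009, 0, 0.03, 0, 0, -0.004, 0, 0.03, 0, 0, 0, 0, 0.03, 0, 0, 0, 0]

```text
clock: 25.45
tcp_pos: [0.462, -0.0955, 0.1255]
tcp_rot: [3.14, 0.0, 1.595]
wrist_force: [-0.1, -0.2, -0.3]
width: 0.643
gripper_force: 63.9
```

Request:
move_arm:
  deltas: [0.03, 0, 0, -0.001, 0, 0.03, 0, 0, -0.001, 0, 0.03, 0, 0, -0.001, 0, 0.03, 0, 0, 0, 0, 0.03, 0, 0, 0, 0]

```text
clock: 25.87
tcp_pos: [0.4614, -0.0952, 0.1218]
tcp_rot: [3.141, 0.0, 1.595]
wrist_force: [-0.7, -0.2, -1.2]
width: 0.638
gripper_force: 63.9
```

Request:
move_arm:
  deltas: [0.03, 0, 0, -0.001, 0, 0.03, 0, 0, -0.001, 0, 0.03, 0, 0, -0.001, 0, 0.03, 0, 0, 0, 0, 0.03, 0, 0, 0, 0]

```text
clock: 26.28
tcp_pos: [0.4613, -0.0952, 0.1185]
tcp_rot: [-3.141, -0.0, 1.595]
wrist_force: [-0.2, -0.2, -1.5]
width: 0.64
gripper_force: 63.9
```

Request:
move_arm:
  deltas: [0.03, 0, 0, -0.0007, 0, 0.03, 0, 0, 0, 0, 0.03, 0, 0, 0, 0]

```text
clock: 26.53
tcp_pos: [0.4614, -0.0952, 0.1179]
tcp_rot: [3.141, 0.0, 1.595]
wrist_force: [1.2, 0.4, -1.6]
width: 0.639
gripper_force: 63.9
```

Request:
move_arm:
  deltas: [0.03, 0, 0, -0.0007, 0, 0.03, 0, 0, 0, 0, 0.03, 0, 0, 0, 0]

```text
clock: 26.78
tcp_pos: [0.4614, -0.0953, 0.1178]
tcp_rot: [3.141, 0.0, 1.595]
wrist_force: [-2.8, 1.1, 5.7]
width: 0.637
gripper_force: 64.1
```

Contact. I'll release, rise, and back away to -y so the cameras can see.

Request:
move_arm:
  deltas: [0.056, 0, 0, 0, 0, 0.06, 0, 0, 0, 0, 0.063, 0, 0, 0, 0, 0.068, 0, 0, 0, 0, 0.075, 0, 0, 0, 0, 0.085, 0, 0, 0, 0, 0.085, 0, 0, 0, 0, 0.085, 0, 0, 0, 0]

```text
clock: 27.45
tcp_pos: [0.4613, -0.0952, 0.1172]
tcp_rot: [3.142, 0.0, 1.595]
wrist_force: [-0.7, -0.0, 0.2]
width: 0.999
gripper_force: 0.0
```

Request:
move_arm:
  deltas: [0.085, 0, 0, 0.01, 0, 0.085, 0, 0, 0.025, 0, 0.085, 0, 0, 0.035, 0, 0.085, -0.005, -0.02, 0.02, 0, 0.085, -0.012, -0.036, 0, 0, 0.085, -0.015, -0.036, 0, 0, 0.085, -0.02, -0.034, 0, 0, 0.085, -0.02, -0.034, 0, 0]

```text
clock: 28.12
tcp_pos: [0.3885, -0.2566, 0.2083]
tcp_rot: [3.141, 0.001, 1.596]
wrist_force: [0.9, 0.2, 0.1]
width: 0.997
gripper_force: 0.0
```

Request:
move_arm:
  deltas: [0.085, -0.02, -0.034, 0, 0, 0.085, -0.02, -0.034, 0, 0, 0.085, -0.02, -0.034, 0, 0, 0.085, -0.01, -0.02, 0, 0, 0.085, 0, 0, 0, 0, 0.085, 0, 0, 0, 0]

```text
clock: 28.62
tcp_pos: [0.3187, -0.378, 0.2078]
tcp_rot: [3.141, 0.0, 1.592]
wrist_force: [0.4, 0.4, -0.5]
width: 0.995
gripper_force: 0.0
```

Run:
```python
from h import *
from plant import arm
c=arm.camera("top");s=arm.camera("scene");cv2.imwrite("pics/s9.png",s["pixels"]);cv2.imwrite("pics/t9.png",c["pixels"])
for k in blobs(c,135,255,185):
    o,D=circ(cast(c,k,.153));print(k[:,0].mean(0).round(),o.round(4),D.round(4))
```

```text
[186. 287.] [0.4424 0.1596] 0.0498
[234. 279.] [0.4502 0.074 ] 0.0581
[278. 273.] [ 0.4545 -0.0095] 0.0456
[329. 266.] [ 0.4615 -0.0948] 0.0534
```

View pics/s9.png

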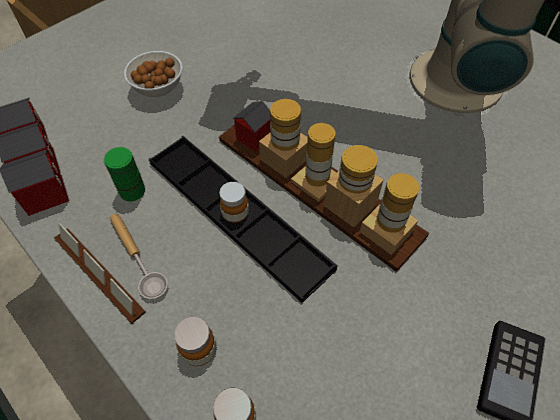

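View pics/t9.png

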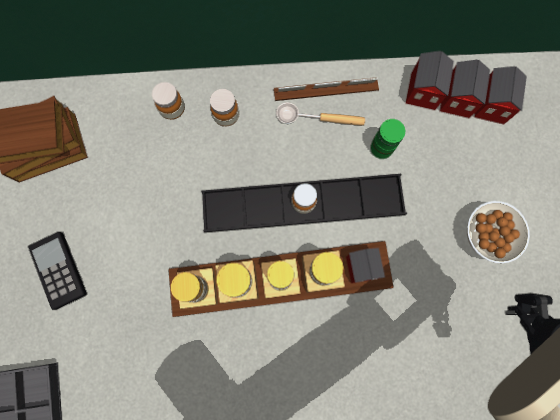

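All four tins stand upright and centred within 2 mm, with lids level at top-view (186,287), (234,279), (278,273) and (329,266). The jar is still in its bay at (305,197), and the arm is clear.

```bash
python3 -c "
from plant import arm
print(arm.hand_in())"
```

```text
the job is handed in; nothing more can be done
None
```

The job is handed in: all four tins stand upright and within 2 mm of centre on their risers, tallest tin on the lowest, lids level, honey jar still in its bay, arm clear, at about 29 s of the 122 s.

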